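# Unfold the crank and nip up a housing in the bench clamp

### The job

The thin-walled bearing housing has to be held in the bench clamp before it is sanded and painted. Swing the crank's folded red handle fully upright first, then wind the crank clockwise (seen from above) until the jaw has pushed the housing against the backstop and squeezes it with about 15 N: firm, never more than 30 N. Let go with the handle left upright and the clamp holding, and leave the tin, the wrench and the C-clamp alone.

Things in the scene. Friction and masses are not known exactly. Their poses are not given: they have to be found in the camera images.
- clamp: Dark blue-green cast bench clamp, bolted down; origin on the bench under the crank's axis. A gearbox (130 x 130 mm, 75 mm high) stands there; a bed (100 mm wide, top 30 mm up) runs along the clamp's +y to 310 mm. On it: sliding grey jaw with orange pad, housing, grey backstop. The backstop's face lies 239 to 259 mm from the origin along +y, set differently each time and not measured.
- crank (a joint): Turn of the crank wheel in rad, growing clockwise seen from above, 0 to 3.4. Flat aluminium wheel, 160 mm across, axis vertical. Moves the jaw 25 mm towards the backstop per rad. Stiff: friction 0.55 N m (8.5 N at the handle) at any speed, so it stays where left, holding up to 22 N at the jaw. F newtons at the jaw add 0.385 F at the handle, on top of friction.
- crank_center (a point): Middle of the crank wheel's top face, on the turning axis, 97 mm above the bench.
- handle_pivot (a point): Hinge of the folding handle, on the wheel 65 mm from its axis, 14 mm above the wheel's top face (111 mm above the bench). The hinge axis is level and tangential: pushing the handle round the circle does not fold it, pushing it towards the wheel's axis does. The steel hinge lugs, 25 mm wide together, rise 16 mm above the top face.
- handle (a joint): Fold angle of the handle in rad: 0 = lying flat across the wheel from the hinge towards the wheel's axis, 1.57 = upright, against its stop. Starts at 0 to 0.35. Stiff hinge (0.12 N m of friction), stays where it is left.
- handle_tip (a point): Middle of the free end of the handle, 62 mm from the hinge. The handle's red round grip, 18 mm in diameter, reaches from 12 to 62 mm from the hinge and spins freely about its own length; lying flat it clears the wheel by 5 mm.
- pad: Orange pad on the front of the jaw, 66 mm wide, 36 mm high, on stiff springs: once the housing is against the backstop the squeeze grows about 4 N per mm of jaw travel (100 N per rad of crank), over at most 10 mm. Its origin coincides with the clamp's when the crank reads 0 and moves with the jaw; the pad's face is 139 mm from its origin along +y.
- housing: Bare aluminium bearing housing, loose on the bed between pad and backstop: 58 mm along the jaws, 50 mm in the squeezing direction (its y), 34 mm high with a round boss (42 mm across) on top to 46 mm. Origin at the centre of its underside. About 0.3 kg; pushing it along the bed takes 1 to 3 N, less than a proper squeeze.
- tin: Bystander: plain metal tin, 72 mm across, 75 mm high, origin at the centre of its underside.
- wrench: Bystander: steel wrench, 160 mm long, lying on the bench.
- cclamp: Bystander: black C-clamp lying flat on the bench, about 135 x 80 mm, 18 mm thick.
Mind the look-alikes: they are no part of the job. What is shaped like the housing but brown is not meant.

How it is judged:
By the outcome, as a careful person would: the job done as asked, in the order asked, and still so for the second after the job is handed in, with the robot touching nothing.
It also fails if it takes over 72 s, if anything falls off the work surface, if the arm or the gripper's body presses on something with over 40 N, if the wrist force passes 120 N, or if a joint passes its speed limit or range.

### The arm

A 6-joint arm with a two-finger parallel gripper is mounted at the origin on the work surface. World frame = base frame: x ahead of the robot, y to its left, z up, the work surface at z = 0. Lengths are in m, angles in degrees, forces in N, time in s.
With the tool pointing down it reaches from about 0.35 to 0.875 m from the base axis. Payload 4.2 kg.
Tool frame: the origin (TCP) lies midway between the tips of the shut fingers; the grasp point (between the pads) lies 19 mm behind it; z points along the fingers, y is the direction in which the jaws open and shut (so a half turn about z gives the same grasp; the last joint's range is limited). The gripper opens to 85 mm and grips with 20 to 120 N. Pads are 22 mm wide; open, the fingers measure 114 mm over their backs; the gripper's body (76 mm by 85 mm) begins 54 mm behind the grasp point. The pads swing forward as they close: fully open they stand 13 mm farther back than shut.
Start: joints at [14.817, 22.042, 0.453, 0, -68.411, -14.817], TCP at [0.625, 0, 0.231] pointing down, gripper open.
Joint ranges: [-179.83, 179.83], [-69.29, 118.12], [-61.27, 80.66], [-181.25, 117.63], [-171.15, -9.14], [-177.46, 177.46]. Speed limits (degrees/s): [159.86, 159.86, 180, 180, 180, 180].

### API

Orientations are given as [roll, pitch, yaw] about the fixed x, y, z axes, in that order (R = Rz(yaw) Ry(pitch) Rx(roll)).
In Python, from rig import reach, move_linear, move_joints, grip, hold, solve_ik, read_state, get_image, camera_params, MotionError, job_done gives the robot as it stands. Calls block until the motion is done:
- reach(position, orientation): joint-space move of the TCP to a pose.
- move_linear(position, speed=0.15, rotation=None, max_force=None): straight line of the TCP; rotation=None keeps the orientation; speed is the mean speed in m/s. With max_force (N) it stops when the force on the tool has changed by that much, and returns True; else False.
- move_joints(angles): joint-space move.
- grip(opening, grip_force=None): finger opening in m; grip_force is the grip in N (None keeps the last); returns when the fingers have stopped.
- hold(seconds).
- solve_ik(position, orientation): joint angles nearest the present ones, or None.
- read_state(): the state.
- get_image(name): name is "scene" or "side" or "wrist"; returns (picture, depth): 420x560x3 uint8, red, green, blue; 420x560 float32, m along the optical axis (not along the pixel's ray), 0 where there is no reading.
- camera_params(name): a dict with "camera_matrix" (3x3 intrinsics, pixels), "R" (3x3) and "t" (3): a world point X has camera coordinates R X + t. Camera axes: x right, y down, z forward; pixel columns grow to the right and rows downward; lengths in m; the calibration is good to about 2 mm. The wrist camera is an equidistant fisheye: a pixel r from the principal point sees the ray r / f radians off the axis. A picture is of the moment at which its call begins: read the wrist's pose just before it. camera_params takes no time and is no camera call; for the wrist camera it gives the pose at the moment of the call.
A pose or a line that the arm cannot do raises MotionError and nothing moves.
- job_done(): hands the job in, once; it reports no verdict.
The state is a dict: "t": time; "qpos": joint angles; "qvel": joint speeds; "joint_torque": joint torques, N m; "eef_pos": TCP position; "tool_rot": TCP orientation; "force": force on the tool from outside, world axes, zero at the start; "moment": the same for the moment, N m; "gripper_width": finger opening in m.
Only numpy, scipy, OpenCV 4.12 (cv2) and the standard library are available. Lean on these libraries where they do the work, as an engineer would, in place of code of your own. Each camera call takes 0.05 s, during which the arm holds its last target.

## Working session

There is one attempt and no reset: what is moved stays moved. The work goes in short steps, each a Python script; the robot and the scene stay as the last script left them, time stands still between calls to the robot, and variables do not carry over. Pictures are saved under pics/ and viewed, and the job is handed in when it is done.

```bash
mkdir -p pics; ls
python3 - <<'E'
from rig import *
import cv2,numpy as np
s=read_state();print({k:np.round(v,3).tolist() for k,v in s.items()})
for n in("scene","side","wrist"):
    p=camera_params(n);print(n,np.round(p["camera_matrix"],1).tolist(),np.round(p["R"],3).tolist(),np.round(p["t"],3).tolist())
    im,d=get_image(n);cv2.imwrite(f"pics/a_{n}.png",im[:,:,::-1]);np.savez(f"pics/a_{n}.npz",im=im,d=d,K=p["camera_matrix"],R=p["R"],t=p["t"])
E
```

```text
pics
{'t': 0.0, 'qpos': [14.817, 22.092, 0.38, -0.029, -68.411, -14.819], 'qvel': [-0.055, -0.08, 0.019, -0.126, 0.066, 0.088], 'joint_torque': [-0.001, -39.229, 18.84, 4.186, -0.005, 0.0], 'eef_pos': [0.624, 0.0, 0.23], 'tool_rot': [179.874, -0.005, -90.013], 'force': [-0.453, 1.018, 0.064], 'moment': [0.001, -0.011, 0.006], 'gripper_width': 0.085}
scene [[415.9, 0.0, 279.3], [0.0, 415.9, 205.6], [0.0, 0.0, 1.0]] [[0.314, 0.949, -0.012], [0.775, -0.263, -0.575], [-0.549, 0.171, -0.818]] [-0.229, -0.379, 1.069]
side [[431.4, 0.0, 270.0], [0.0, 431.4, 212.5], [0.0, 0.0, 1.0]] [[0.997, -0.077, -0.023], [-0.068, -0.649, -0.758], [0.043, 0.757, -0.652]] [-0.557, 0.133, 0.743]
wrist [[325.2, 0.0, 279.6], [0.0, 325.2, 208.6], [0.0, 0.0, 1.0]] [[-1.0, 0.0, 0.001], [0.001, 0.95, 0.311], [-0.001, 0.311, -0.95]] [0.624, -0.039, 0.381]
```

View pics/a_scene.png

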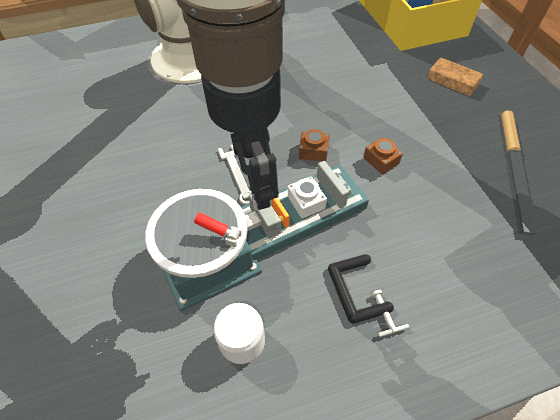

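View pics/a_side.png

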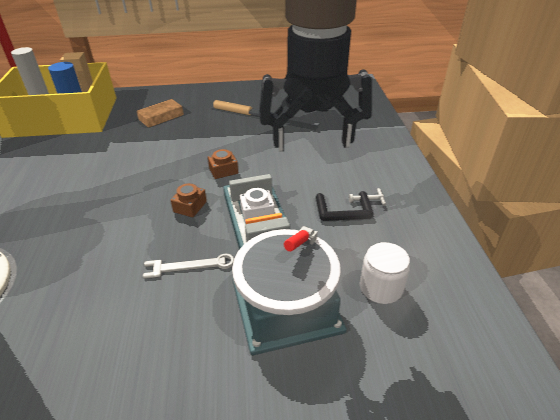

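View pics/a_wrist.png

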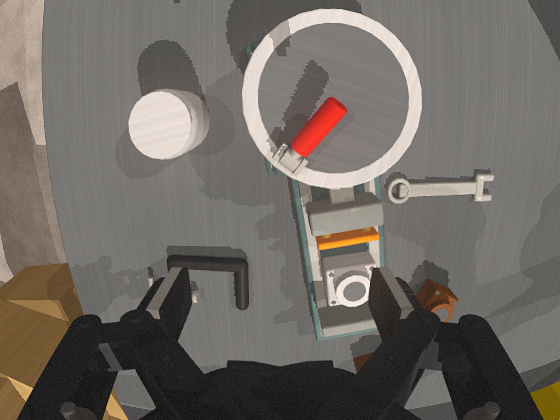

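The wrist image shows the clamp with the wheel at about (332,98), red grip (343,103) to (300,150), hinge (289,158), orange pad (348,239) and the aluminium housing (350,285). The brown look-alikes are at scene (314,145) and (383,155), and the tin is at wrist (165,125). Next I measure the wheel, the handle and the clamp axis.

```bash
cat > h.py <<'E'
import numpy as np,cv2
def load(n):
    z=np.load(f"pics/{n}.npz");return z["im"],z["d"],z["K"],z["R"],z["t"]
def cloud(im,d,K,R,t,wrist=False):
    v,u=np.mgrid[:d.shape[0],:d.shape[1]]
    x=(u-K[0,2])/K[0,0];y=(v-K[1,2])/K[1,1]
    if wrist:
        r=np.hypot(x,y)+1e-9; s=np.tan(np.minimum(r,1.5))/r; x=x*s;y=y*s
    P=np.stack([x*d,y*d,d],-1)
    W=(P-t)@R; W[d<=0]=np.nan
    return W
E
python3 - <<'E'
from h import *
from scipy.optimize import least_squares
for n in("a_scene","a_side","a_wrist"):
    A=load(n);W=cloud(*A,wrist="wrist" in n);im=A[0].astype(int)
    r,g,b=im[...,0],im[...,1],im[...,2]
    red=(r>150)&(g<80)&(b<80)
    m=(W[...,2]>.085)&(W[...,2]<.106)&(r>170)&(g>160)
    P=W[m]
    # restrict near
    med=np.median(P[:,:2],0);P=P[np.hypot(*(P[:,:2]-med).T)<.2]
    f=lambda p:np.hypot(P[:,0]-p[0],P[:,1]-p[1])-p[2]
    s=least_squares(f,[*med,.075],loss="soft_l1",f_scale=.003).x
    print(n,len(P),"circle",s.round(4),"z",np.median(P[:,2]).round(4), "rmax",np.percentile(f([*s[:2],0]),[1,99]).round(4))
    Q=W[red];Q=Q[np.isfinite(Q[:,0])];Q=Q[np.hypot(*(Q[:,:2]-s[:2]).T)<.09]
    c=Q.mean(0);U,S,V=np.linalg.svd(Q-c,full_matrices=False);l=(Q-c)@V[0]
    print(" red",len(Q),c.round(4),V[0].round(3),np.percentile(l,[1,99]).round(4),"zrange",np.percentile(Q[:,2],[2,98]).round(4))
    orr=(r>190)&(g>90)&(g<180)&(b<80)
    O=W[orr];O=O[np.isfinite(O[:,0])];O=O[np.hypot(*(O[:,:2]-s[:2]).T)<.3];O=O[O[:,2]>.05]
    if len(O)>10:
        c=np.median(O,0);U,S,V=np.linalg.svd(O-c,full_matrices=False);print(" pad",len(O),c.round(4),V[0].round(3),np.percentile(O[:,2],[2,98]).round(3))
    bl=(g-r>12)&(W[...,2]>.02)&(W[...,2]<.04)
    B=W[bl];B=B[np.isfinite(B[:,0])]
    B=B[np.hypot(*(B[:,:2]-s[:2]).T)<.35];
    print(" bed",len(B),cv2.minAreaRect(B[:,:2].astype(np.float32)) if len(B) else 0)
E
python3 - <<'E'
import cv2
i=cv2.imread("pics/a_wrist.png");cv2.imwrite("pics/c1.png",cv2.resize(i[60:345,230:450],None,fx=2.7,fy=2.1,interpolation=2)[:600])
i=cv2.imread("pics/a_side.png");cv2.imwrite("pics/c2.png",cv2.resize(i[160:360,200:360],None,fx=3,fy=3,interpolation=2)[:600])
E
```

```text
a_scene 2257 circle [ 0.5789 -0.0867  0.0728] z 0.0977 rmax [0.0641 0.0795]
 red 174 [ 0.6021 -0.0669  0.1283] [ 0.567  0.744 -0.353] [-0.0241  0.0243] zrange [0.1167 0.1381]
 pad 57 [0.5669 0.0554 0.0664] [0.981 0.183 0.057] [0.051 0.07 ]
 bed 2319 ((0.5294815301895142, 0.03673975169658661), (0.1756206601858139, 0.39989444613456726), 13.323328018188477)
a_side 2122 circle [ 0.5774 -0.0889  0.0726] z 0.0967 rmax [0.0648 0.0793]
 red 243 [ 0.5927 -0.0727  0.1309] [-0.667 -0.719  0.195] [-0.0305  0.0164] zrange [0.1217 0.1387]
 pad 42 [0.5525 0.0522 0.0681] [-0.988 -0.152 -0.015] [0.066 0.07 ]
 bed 517 ((0.5558724403381348, 0.0315110981464386), (0.12780791521072388, 0.376722127199173), 9.846075057983398)
a_wrist 7001 circle [ 0.5768 -0.0889  0.0726] z 0.0971 rmax [0.0656 0.079 ]
 red 1359 [ 0.5948 -0.0654  0.1309] [ 0.581  0.754 -0.305] [-0.0229  0.0259] zrange [0.1212 0.1392]
 pad 335 [0.5527 0.0543 0.069 ] [0.986 0.168 0.002] [0.067 0.07 ]
 bed 1235 ((0.543573260307312, 0.10304595530033112), (0.09858010709285736, 0.22797705233097076), 9.692779541015625)
```

View pics/c1.png

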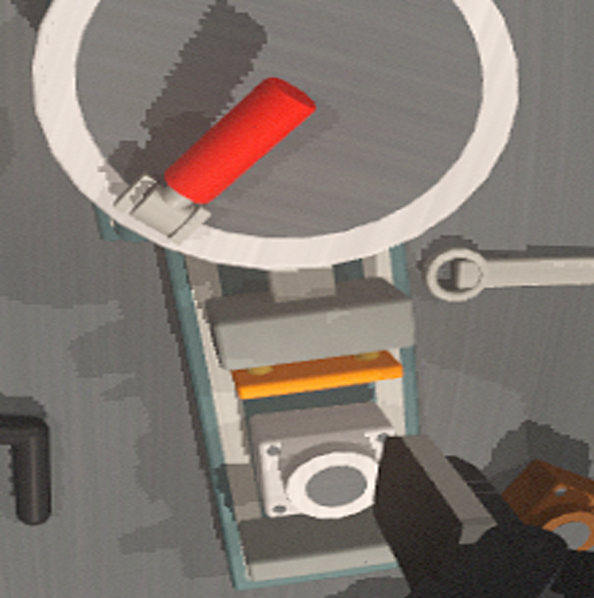

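View pics/c2.png

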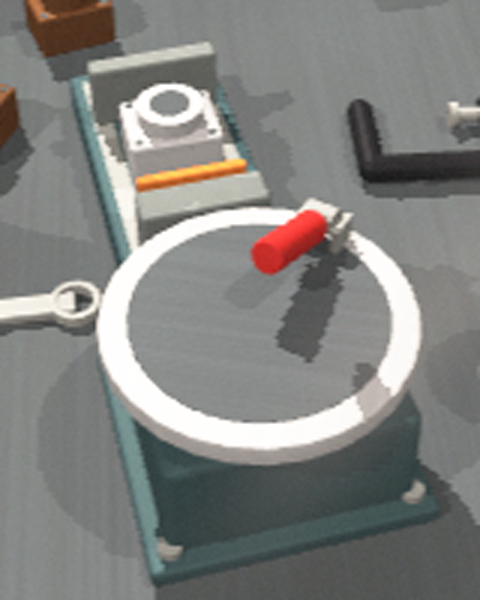

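Wheel centre is about (0.577,-0.089, 0.097) in all three cameras, with radius and height as given. The clamp is yawed about +9.8°. The hinge is at about 52° and the fold about 0.31 rad. Next: jaw and backstop positions in the clamp frame, and IK along the planned path.

Run:
```python
from h import *
from rig import *
A=load("a_wrist");W=cloud(*A,wrist=True);im=A[0].astype(int);r,g,b=im[...,0],im[...,1],im[...,2]
C=np.array([.577,-.0888]);a=np.radians(9.8)
L=(W[...,:2]-C)@np.array([[np.cos(a),-np.sin(a)],[np.sin(a),np.cos(a)]])
# profile along clamp y for |x|<.02, max z
for x0,x1 in((-.03,-.024),(-.004,.004),(.024,.03)):
    m=(L[...,0]>x0)&(L[...,0]<x1)&(L[...,1]>.08)&(L[...,1]<.31)
    y=L[...,1][m]*1000;z=W[...,2][m]*1000;o=np.argsort(y)
    bins=np.arange(80,312,3);print(x0,[(int(q),int(np.max(z[(y>=q)&(y<q+3)]))) for q in bins if ((y>=q)&(y<q+3)).any()])
orr=(r>170)&(g>80)&(g<190)&(b<90)&(W[...,2]>.064)&(L[...,1]>.1)&(L[...,1]<.22)
print("pad top y",np.percentile(L[orr][:,1],[2,10,50,90,98]).round(4),"x",np.percentile(L[orr][:,0],[2,98]).round(4))
for off in(0,180):
    out=[]
    for phi in range(52,-100,-15):
        p=np.radians(phi);q=solve_ik([C[0]+.065*np.cos(p),C[1]+.065*np.sin(p),.142],[180,0,(phi+off+180)%360-180])
        out.append((phi,None if q is None else np.round(q).tolist()))
    print(off,out)
```

```text
-0.03 [(95, 30), (98, 31), (101, 30), (104, 73), (107, 75), (110, 75), (113, 75), (116, 75), (119, 76), (122, 75), (125, 75), (128, 75), (131, 73), (137, 57), (140, 68), (143, 70), (146, 69), (149, 68), (167, 31), (170, 30), (173, 30), (176, 61), (179, 65), (182, 64), (185, 64), (302, 30), (305, 30), (308, 28)]
-0.004 [(80, 333), (83, 326), (86, 324), (89, 321), (92, 320), (95, 318), (98, 319), (101, 303), (104, 74), (107, 76), (110, 75), (113, 75), (116, 75), (119, 75), (122, 75), (125, 75), (128, 74), (131, 73), (140, 69), (143, 70), (146, 70), (167, 31), (170, 31), (173, 31), (176, 64), (179, 77), (182, 77), (185, 76), (188, 77), (191, 78), (194, 77), (197, 77), (200, 77), (203, 77), (206, 77), (209, 77), (212, 78), (215, 77), (218, 76), (221, 77), (245, 71), (248, 76), (251, 75), (254, 74), (257, 75), (260, 75), (302, 31), (305, 30), (308, 29)]
0.024 [(80, 311), (83, 311), (86, 312), (89, 311), (92, 31), (95, 30), (98, 31), (101, 31), (104, 74), (107, 75), (110, 75), (113, 75), (116, 75), (119, 75), (122, 75), (125, 75), (128, 75), (131, 72), (137, 57), (140, 70), (143, 70), (146
[... 778 characters left out ...]
8.0, 49.0]), (-53, [2.0, 27.0, -5.0, 0.0, -58.0, 35.0]), (-68, [1.0, 26.0, -7.0, 0.0, -57.0, 21.0]), (-83, [1.0, 24.0, -10.0, 0.0, -56.0, 6.0]), (-98, [1.0, 23.0, -12.0, 0.0, -55.0, -9.0])]
180 [(52, [11.0, 26.0, -8.0, 0.0, -57.0, -49.0]), (37, [10.0, 27.0, -6.0, 0.0, -58.0, -63.0]), (22, [9.0, 28.0, -4.0, -0.0, -58.0, -77.0]), (7, [7.0, 28.0, -3.0, -0.0, -59.0, -90.0]), (-8, [6.0, 28.0, -3.0, -0.0, -59.0, -104.0]), (-23, [4.0, 28.0, -3.0, -0.0, -59.0, -117.0]), (-38, [3.0, 28.0, -4.0, -0.0, -58.0, -131.0]), (-53, [2.0, 27.0, -5.0, -0.0, -58.0, -145.0]), (-68, [1.0, 26.0, -7.0, -0.0, -57.0, -159.0]), (-83, [1.0, 24.0, -10.0, 0.0, -56.0, -174.0]), (-98, [1.0, 23.0, -12.0, 0.0, -55.0, 171.0])]
```

The pad face is at about 149 mm, so the crank reads about 0.4. The backstop face is at about 247 mm, so I expect contact after roughly 1.9 rad. The yaw=φ branch is feasible for the whole arc. Now hover over the handle and check.

```bash
cat >> h.py <<'E'
from rig import *
C=np.array([.577,-.0888]);GP=.019
def tcp(phi,rad,zg):
    p=np.radians(phi);return [C[0]+rad*np.cos(p),C[1]+rad*np.sin(p),zg-GP]
def snap(n,tag):
    p=camera_params(n);im,d=get_image(n);cv2.imwrite(f"pics/{tag}.png",im[:,:,::-1]);np.savez(f"pics/{tag}.npz",im=im,d=d,K=p["camera_matrix"],R=p["R"],t=p["t"])
E
python3 - <<'E'
from h import *
reach(tcp(52.4,.0193,.24),[180,0,52.4]);grip(.05,20)
hold(.3);s=read_state();print(s["t"],s["eef_pos"],s["tool_rot"],s["force"],s["gripper_width"])
snap("wrist","b_wrist")
A=load("b_wrist");W=cloud(*A,wrist=True);im=A[0].astype(int);r,g,b=im[...,0],im[...,1],im[...,2]
Q=W[(r>150)&(g<80)&(b<80)];Q=Q[np.isfinite(Q[:,0])];Q=Q[np.hypot(*(Q[:,:2]-C).T)<.1]
c=Q.mean(0);V=np.linalg.svd(Q-c,full_matrices=False)[2][0]
print(len(Q),c.round(4),V.round(3),np.degrees(np.arctan2(V[1],V[0])),np.degrees(np.arctan2(*(c[:2]-C)[::-1])), np.arctan2(-V[2],np.hypot(V[0],V[1])))
E
```

```text
3.1083 [ 0.58876545 -0.07350779  0.22100277] [-1.79997725e+02 -1.28314280e-03  5.23978094e+01] [-0.0623471  -0.80966687  0.60933404] 0.05016609406041602
1478 [ 0.5956 -0.0633  0.1303] [-0.572 -0.749  0.336] -127.36617118578374 53.91000650404954 -0.34251666296770117
```

View pics/b_wrist.png

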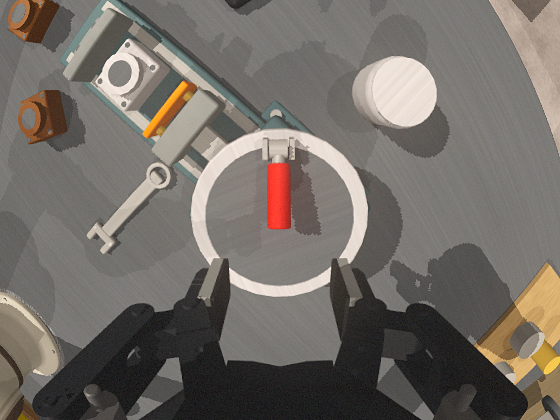

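The handle is centred between the jaws (u=279, from v=162 to 228) with the hinge lugs at (279,150), so the alignment holds. Descend, grip and swing it up.

Run:
```python
from h import *
th0=.33;rho=.048
P=lambda th:tcp(52.4,.065-rho*np.cos(th),.111+rho*np.sin(th))
st=move_linear(P(th0),.08,max_force=8);s=read_state();print(st,s["t"],s["eef_pos"],s["force"].round(2) if hasattr(s["force"],'round') else s["force"])
if not st:
    grip(.015,25);s=read_state();print(s["t"],"w",s["gripper_width"],np.round(s["force"],2))
    if .014<s["gripper_width"]<.022:
        for th in np.linspace(th0,1.60,9)[1:]:
            st=move_linear(P(th),.06,max_force=20);s=read_state();print(round(th,2),st,np.round(s["eef_pos"],4),np.round(s["force"],2),round(s["gripper_width"],4))
            if st:break
        print(s["t"])
snap("side","c_side");snap("scene","c_scene");snap("wrist","c_wrist")
a=cv2.imread("pics/c_side.png")[150:350,180:380];b=cv2.imread("pics/c_scene.png")[130:330,110:310]
cv2.imwrite("pics/c_both.png",cv2.resize(np.hstack([a,b]),None,fx=2,fy=2,interpolation=2))
```

```text
False 4.725 [ 0.58935666 -0.07323207  0.10816516] [-0.02 -0.15 -0.22]
5.1083 w 0.01736117253704788 [-2.22  1.37  2.35]
0.49 False [ 0.59   -0.0708  0.1142] [-1.91  0.45 -0.68] 0.0169
0.65 False [ 0.5926 -0.0675  0.1207] [-4.08  0.4  -3.58] 0.0169
0.81 False [ 0.5957 -0.0634  0.1266] [-4.4   0.12 -3.18] 0.0169
0.97 False [ 0.5992 -0.0588  0.1313] [-5.94 -0.09 -3.22] 0.0172
1.12 False [ 0.6031 -0.0538  0.1352] [-5.64 -0.15 -2.96] 0.0168
1.28 False [ 0.6072 -0.0483  0.138 ] [-6.9  -0.58 -1.91] 0.017
1.44 False [ 0.6117 -0.0425  0.1399] [-6.3  -1.83 -1.36] 0.017
1.6 False [ 0.6163 -0.0366  0.1406] [-7.4  -1.42 -0.88] 0.0167
7.3083
```

View pics/c_both.png

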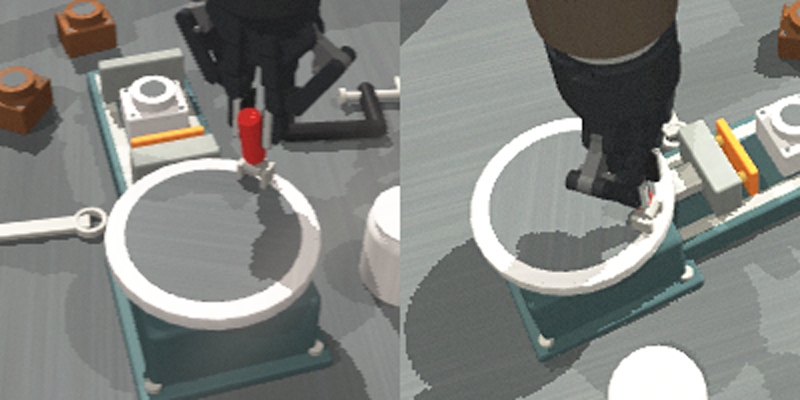

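The handle is nearly upright in the fingers: side crop, top (247,115), base (258,160). I push it gently outward to confirm it is on its stop.

Run:
```python
from h import *
e=np.array([np.cos(np.radians(52.4)),np.sin(np.radians(52.4))])
for rad in (.0675,.069,.0705,.072):
    st=move_linear(tcp(52.4,rad,.1585),.03,max_force=12);hold(.15);s=read_state()
    f=np.array(s["force"]);print(rad,st,"rad_act",((np.array(s["eef_pos"][:2])-C)@e).round(4),"Frad",(f[:2]@e).round(2),"Ftan_cw",(f[:2]@[e[1],-e[0]]).round(2),f[2].round(2))
    if st or f[:2]@e<-13:break
snap("side","d_side");snap("wrist","d_wrist")
for n in("d_side","d_wrist"):
    A=load(n);W=cloud(*A,wrist="wrist" in n);im=A[0].astype(int);r,g,b=im[...,0],im[...,1],im[...,2]
    Q=W[(r>130)&(g<80)&(b<80)];Q=Q[np.isfinite(Q[:,0])];Q=Q[np.hypot(*(Q[:,:2]-C).T)<.12]
    c=Q.mean(0);V=np.linalg.svd(Q-c,full_matrices=False)[2][0];print(n,len(Q),c.round(4),V.round(3))
print(s["t"])
a=cv2.imread("pics/d_side.png")[150:290,240:380];cv2.imwrite("pics/d_c.png",cv2.resize(a,None,fx=4,fy=4,interpolation=2))
```

```text
0.0675 False rad_act 0.0657 Frad -7.14 Ftan_cw -5.77 1.7
0.069 False rad_act 0.0671 Frad -6.93 Ftan_cw -6.09 2.36
0.0705 False rad_act 0.0688 Frad -7.67 Ftan_cw -4.28 1.81
0.072 False rad_act 0.0703 Frad -6.45 Ftan_cw -5.31 1.07
d_side 290 [ 0.6116 -0.0469  0.1538] [ 0.069 -0.005 -0.998]
d_wrist 881 [ 0.6111 -0.0426  0.1658] [-0.075 -0.172  0.982]
9.0583
```

View pics/d_c.png

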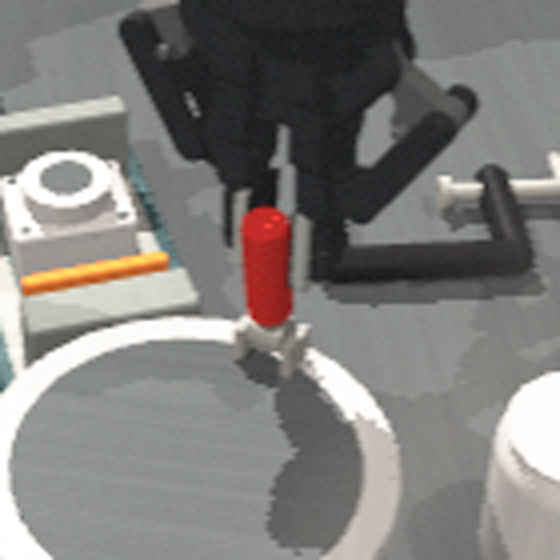

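View pics/d_wrist.png

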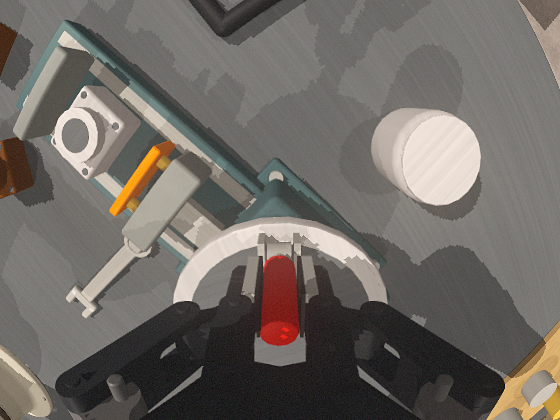

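```bash
cat >> h.py <<'E'
def ray(n,u,v,z):
    im,d,K,R,t=load(n);x=(u-K[0,2])/K[0,0];y=(v-K[1,2])/K[1,1]
    if "wrist" in n:
        r=np.hypot(x,y);s=np.tan(r)/r;x*=s;y*=s
    o=-R.T@t;w=R.T@np.array([x,y,1]);return o+w*(z-o[2])/w[2]
def polar(p):
    q=p[:2]-C;return round(float(np.hypot(*q)),4),round(float(np.degrees(np.arctan2(q[1],q[0]))),1)
E
python3 - <<'E'
from h import *
print("side tip",polar(ray("d_side",306.8,205.3,.173)),"side base", polar(ray("d_side",307.6,230.5,.123)))
i=cv2.imread("pics/d_wrist.png")[215:375,230:330];cv2.imwrite("pics/d_w.png",cv2.resize(i,None,fx=3.7,fy=3.7,interpolation=2))
for n in("c_side","d_side"):
    A=load(n);W=cloud(*A);im=A[0].astype(int);r,g,b=im[...,0],im[...,1],im[...,2]
    m=(r>130)&(g<80)&(b<80)&(np.hypot(W[...,0]-C[0],W[...,1]-C[1])<.12);Q=W[m]
    for z in np.arange(.12,.175,.008):
        k=(Q[:,2]>z)&(Q[:,2]<z+.008)
        if k.sum()>5:print(n,round(z,3),k.sum(),[polar(Q[k].mean(0))], Q[k].mean(0).round(4))
E
```

```text
side tip (0.0559, 51.0) side base (0.0577, 48.8)
c_side 0.12 18 [(0.0554, 49.4)] [ 0.6131 -0.0468  0.1254]
c_side 0.128 36 [(0.0549, 49.2)] [ 0.6129 -0.0472  0.1319]
c_side 0.136 31 [(0.0521, 49.3)] [ 0.611  -0.0493  0.1398]
c_side 0.144 29 [(0.0496, 50.7)] [ 0.6084 -0.0504  0.1482]
c_side 0.152 31 [(0.0486, 49.2)] [ 0.6088 -0.052   0.1564]
c_side 0.16 35 [(0.0469, 49.6)] [ 0.6074 -0.0531  0.1637]
c_side 0.168 90 [(0.051, 52.2)] [ 0.6083 -0.0485  0.1706]
d_side 0.12 17 [(0.0567, 49.6)] [ 0.6137 -0.0456  0.1253]
d_side 0.128 36 [(0.0563, 49.4)] [ 0.6136 -0.0461  0.1316]
d_side 0.136 43 [(0.055, 49.5)] [ 0.6127 -0.047   0.1401]
d_side 0.144 32 [(0.0534, 50.5)] [ 0.611  -0.0475  0.1485]
d_side 0.152 35 [(0.0521, 49.5)] [ 0.6108 -0.0492  0.1561]
d_side 0.16 36 [(0.0513, 50.0)] [ 0.61   -0.0495  0.1639]
d_side 0.168 91 [(0.0551, 51.9)] [ 0.611  -0.0454  0.1714]
```

View pics/d_w.png

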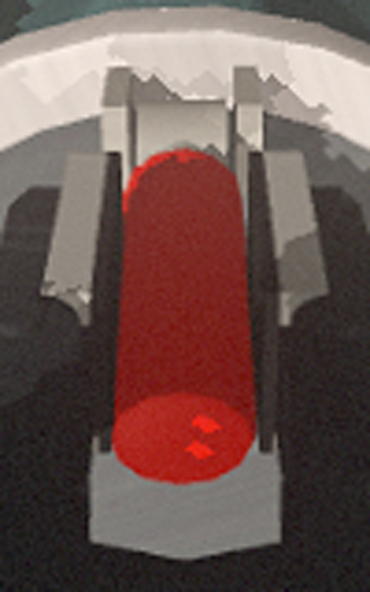

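The handle's inner face still leans about 8° inward (radius 0.057 at z=0.125 against 0.051 at z=0.164), so it is short of the stop. The pads have slid about 9 mm outward relative to the handle. I regrip it centred and harder, then push on.

```bash
cat >> h.py <<'E'
def lean(n,zs=np.arange(.12,.166,.006)):
    A=load(n);W=cloud(*A,wrist="wrist" in n);im=A[0].astype(int);r,g,b=im[...,0],im[...,1],im[...,2]
    m=(r>110)&(g<80)&(b<80)&(np.hypot(W[...,0]-C[0],W[...,1]-C[1])<.12)&(W[...,2]<.167)&(W[...,2]>.122);Q=W[m]
    # line fit p(z)
    for _ in range(3):
        k=np.polyfit(Q[:,2],Q[:,:2],1);res=np.hypot(*(Q[:,:2]-Q[:,2:]*k[0]-k[1]).T);Q=Q[res<np.percentile(res,90)]
    p=k[0]*.145+k[1];ang=np.degrees(np.arctan2(*(p-C)[::-1]))
    return len(Q),"slope xy deg",np.degrees(k[0]).round(1),"mid",p.round(4)
E
python3 - <<'E'
from h import *
print(lean("c_side"),lean("d_side"))
ph=52.4;e=np.array([np.cos(np.radians(ph)),np.sin(np.radians(ph))])
grip(.04);move_linear(tcp(ph,.0615,.1585),.05)
s=read_state();print(s["eef_pos"],np.round(s["force"],2))
grip(.012,60)
for rad in (.064,.066,.068,.070):
    st=move_linear(tcp(ph,rad,.1585),.03,max_force=25);hold(.1);s=read_state()
    f=np.array(s["force"]);print(rad,st,"rad_act",((np.array(s["eef_pos"][:2])-C)@e).round(4),"Frad",(f[:2]@e).round(2),"Ftan_cw",(f[:2]@[e[1],-e[0]]).round(2),f[2].round(2),s["gripper_width"])
    if st or f[:2]@e<-18:break
snap("side","e_side");snap("wrist","e_wrist")
print(lean("e_side"),s["t"])
a=cv2.imread("pics/e_side.png")[150:290,240:380];b=cv2.imread("pics/e_wrist.png")[225:365,210:350];cv2.imwrite("pics/e_c.png",cv2.resize(np.hstack([a,b]),None,fx=2.8,fy=2.8,interpolation=2))
E
```

```text
(133, 'slope xy deg', array([ -8.6, -10.2]), 'mid', array([ 0.6108, -0.0506])) (150, 'slope xy deg', array([-4.3, -7.4]), 'mid', array([ 0.6125, -0.0483]))
[ 0.61443562 -0.04045786  0.13960259] [-0.69 -0.3   0.54]
0.064 False rad_act 0.062 Frad -3.36 Ftan_cw -4.28 5.31 0.016348583817843706
0.066 False rad_act 0.0624 Frad -8.09 Ftan_cw -2.34 6.67 0.01627121709101674
0.068 False rad_act 0.0628 Frad -11.37 Ftan_cw -2.22 8.04 0.016294107298546745
0.07 False rad_act 0.0644 Frad -12.87 Ftan_cw -1.76 8.6 0.016084826664728175
(131, 'slope xy deg', array([-4.7, -3.7]), 'mid', array([ 0.612 , -0.0464])) 11.6
```

View pics/e_c.png

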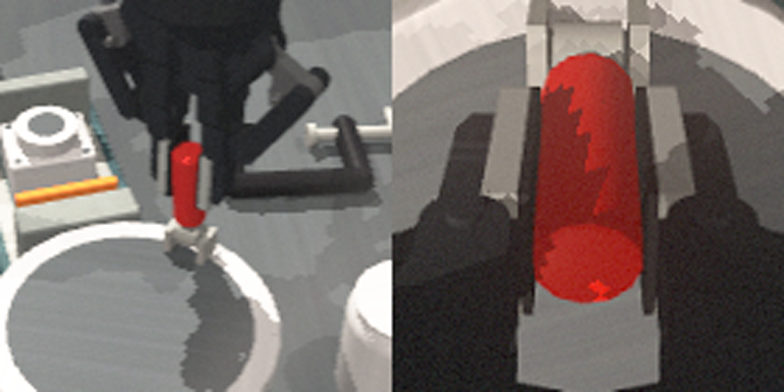

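The hard flat grip resists the handle tilting in the pads (12.9 N radial, still leaning about 5°). I switch to jaws across the radial direction, opened wider than the grip, so that only the inner finger pushes outward. That gives a clean feel for the stop.

Run:
```python
from h import *
ph=52.4;e=np.array([np.cos(np.radians(ph)),np.sin(np.radians(ph))])
grip(.045,20)
s=read_state();p=s["eef_pos"];print(s["t"],p,np.round(s["force"],2))
move_linear([p[0],p[1],.195],.12)
reach(tcp(ph,.062,.195+GP),[180,0,ph-90])
move_linear(tcp(ph,.062,.158),.1,max_force=8)
grip(.030)
s=read_state();print(s["t"],s["eef_pos"],s["gripper_width"],np.round(s["force"],2))
for rad in np.arange(.064,.082,.0015):
    st=move_linear(tcp(ph,rad,.158),.02,max_force=14);s=read_state()
    f=np.array(s["force"]);ra=((np.array(s["eef_pos"][:2])-C)@e);print(rad.round(4),st,"rad_act",ra.round(4),"inner finger",(ra-.015).round(4),"Frad",(f[:2]@e).round(2),"Ftan_cw",(f[:2]@[e[1],-e[0]]).round(2),f[2].round(2))
    if st or f[:2]@e<-9:break
snap("side","f_side");snap("wrist","f_wrist")
print(lean("f_side"),s["t"])
a=cv2.imread("pics/f_side.png")[150:290,240:380];b=cv2.imread("pics/f_wrist.png")[225:365,210:350];cv2.imwrite("pics/f_c.png",cv2.resize(np.hstack([a,b]),None,fx=2.8,fy=2.8,interpolation=2))
```

```text
12.0833 [ 0.62023587 -0.03290535  0.13932802] [ 0.4  -0.21  0.77]
15.1 [ 0.61507837 -0.03967179  0.13962489] 0.029598960437497174 [ 0.68  0.56 -0.34]
0.064 False rad_act 0.0642 inner finger 0.0492 Frad -0.53 Ftan_cw 0.47 0.79
0.0655 False rad_act 0.0656 inner finger 0.0506 Frad 0.2 Ftan_cw -0.36 -0.75
0.067 False rad_act 0.0667 inner finger 0.0517 Frad -2.12 Ftan_cw 0.24 0.62
0.0685 False rad_act 0.0683 inner finger 0.0533 Frad -2.56 Ftan_cw 0.14 1.91
0.07 False rad_act 0.0701 inner finger 0.0551 Frad -1.37 Ftan_cw 0.03 1.51
0.0715 False rad_act 0.0716 inner finger 0.0566 Frad -1.93 Ftan_cw -0.13 1.11
0.073 False rad_act 0.0721 inner finger 0.0571 Frad -4.51 Ftan_cw -0.34 2.07
0.0745 False rad_act 0.0722 inner finger 0.0572 Frad -8.57 Ftan_cw -0.35 3.84
0.076 False rad_act 0.0725 inner finger 0.0575 Frad -10.1 Ftan_cw -0.28 5.73
(47, 'slope xy deg', array([10.9, -2.7]), 'mid', array([ 0.6205, -0.0448])) 17.35
```

View pics/f_c.png

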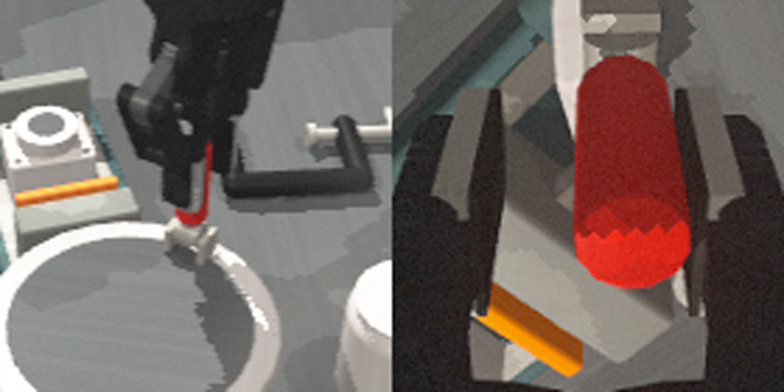

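There is a clear stop: about 2 N of friction, then a rise to 10 N with the finger fixed at an axis radius of 66 mm, so the handle is upright. Next I regrip tangentially and wind the first part, logging force against angle.

```bash
cat >> h.py <<'E'
def meas(n=3):
    F=[];X=[]
    for _ in range(n):
        s=read_state();F.append(s["force"]);X.append(s["eef_pos"]);hold(.02)
    f=np.mean(F,0);p=np.mean(X,0);q=p[:2]-C;r=np.hypot(*q);a=np.arctan2(q[1],q[0])
    er=q/r;tc=np.array([er[1],-er[0]])
    return np.degrees(a),r,f[:2]@er,f[:2]@tc,f[2],s["t"]
def step(phi,rad,speed=.05,zg=.150,mf=None):
    st=move_linear(tcp(phi,rad,zg),speed,rotation=[180,0,phi],max_force=mf)
    m=meas();print("cmd %.1f r%.4f %s | phi %.2f r %.4f Frad %.1f Ftan %.1f Fz %.1f t %.1f"%(phi,rad,st,*m),flush=True);return m
E
python3 - <<'E'
from h import *
ph=52.4
move_linear(tcp(ph,.068,.158),.05);grip(.045)
move_linear(tcp(ph,.068,.214),.12)
reach(tcp(ph,.066,.214),[180,0,ph])
print(move_linear(tcp(ph,.066,.150),.1,max_force=8))
grip(.012,20);m=meas();print(np.round(m,3),read_state()["gripper_width"])
rad=.067
for phi in np.arange(46,-22,-7):
    m=step(phi,rad)
    if m[2]>-1:rad=min(rad+.0007,.071)
    if m[2]<-6:rad-=.0007
    if m[3]<-16 or abs(m[2])>14:print("stop");break
snap("side","g_side");snap("scene","g_scene")
a=cv2.imread("pics/g_side.png")[150:330,200:380];b=cv2.imread("pics/g_scene.png")[130:310,140:360];cv2.imwrite("pics/g_c.png",cv2.resize(np.hstack([a,b]),None,fx=2,fy=2,interpolation=2))
E
```

```text
False
[52.619  0.066  0.089 -4.115  4.754 21.25 ] 0.01755145754618901
cmd 46.0 r0.0670 False | phi 46.56 r 0.0662 Frad -2.3 Ftan -5.3 Fz 7.5 t 21.6
cmd 39.0 r0.0670 False | phi 39.49 r 0.0662 Frad -3.0 Ftan -5.1 Fz 7.1 t 22.0
cmd 32.0 r0.0670 False | phi 32.48 r 0.0661 Frad -3.2 Ftan -4.7 Fz 7.4 t 22.3
cmd 25.0 r0.0670 False | phi 25.49 r 0.0660 Frad -3.7 Ftan -5.0 Fz 6.9 t 22.7
cmd 18.0 r0.0670 False | phi 18.52 r 0.0659 Frad -5.0 Ftan -5.3 Fz 7.2 t 23.1
cmd 11.0 r0.0670 False | phi 11.57 r 0.0659 Frad -5.1 Ftan -4.3 Fz 7.3 t 23.4
cmd 4.0 r0.0670 False | phi 4.63 r 0.0658 Frad -5.6 Ftan -4.8 Fz 7.9 t 23.8
cmd -3.0 r0.0670 False | phi -2.28 r 0.0657 Frad -6.1 Ftan -4.9 Fz 7.5 t 24.2
cmd -10.0 r0.0663 False | phi -9.04 r 0.0656 Frad -5.1 Ftan -5.1 Fz 6.9 t 24.5
cmd -17.0 r0.0663 False | phi -15.82 r 0.0656 Frad -6.1 Ftan -5.6 Fz 5.9 t 24.9
```

View pics/g_c.png

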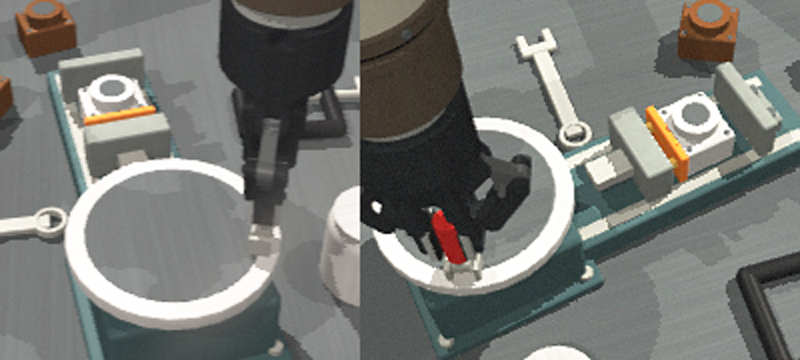

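The jaw follows the crank and the pad is just reaching the housing (scene crop (668,145)), while the handle stays pressed outward on its stop. Continue, with finer steps near expected contact at about -57°.

Run:
```python
from h import *
rad=.0663
for phi in [-24,-31,-38,-43,-46,-48,-50,-52,-54]:
    m=step(phi,rad,.05 if phi>-40 else .03)
    if m[2]>-1:rad=min(rad+.0007,.071)
    if m[2]<-6:rad-=.0005
    if m[3]<-8.5:print("stop");break
snap("side","i_side");snap("scene","i_scene")
a=cv2.imread("pics/i_side.png")[150:330,200:380];b=cv2.imread("pics/i_scene.png")[130:310,140:360];cv2.imwrite("pics/i_c.png",cv2.resize(np.hstack([a,b]),None,fx=2,fy=2,interpolation=2))
```

```text
cmd -24.0 r0.0663 False | phi -22.59 r 0.0655 Frad -6.6 Ftan -5.9 Fz 6.7 t 25.4
cmd -31.0 r0.0658 False | phi -29.24 r 0.0654 Frad -5.5 Ftan -6.1 Fz 5.2 t 25.7
cmd -38.0 r0.0658 False | phi -36.03 r 0.0654 Frad -6.1 Ftan -5.8 Fz 5.4 t 26.1
cmd -43.0 r0.0653 False | phi -40.32 r 0.0653 Frad -4.6 Ftan -7.2 Fz 3.7 t 26.5
cmd -46.0 r0.0653 False | phi -43.08 r 0.0653 Frad -4.6 Ftan -7.2 Fz 3.6 t 26.8
cmd -48.0 r0.0653 False | phi -44.86 r 0.0653 Frad -4.5 Ftan -7.9 Fz 3.7 t 27.1
cmd -50.0 r0.0653 False | phi -46.75 r 0.0652 Frad -5.3 Ftan -8.2 Fz 3.2 t 27.4
cmd -52.0 r0.0653 False | phi -48.66 r 0.0652 Frad -5.1 Ftan -8.3 Fz 2.7 t 27.7
cmd -54.0 r0.0653 False | phi -50.59 r 0.0652 Frad -5.3 Ftan -7.8 Fz 2.5 t 28.0
```

View pics/i_c.png

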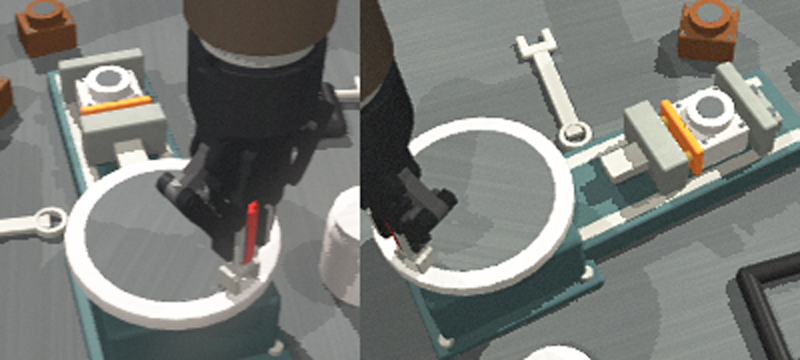

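The housing is now moving with the pad, and a small gap to the backstop remains. I measure that gap from the scene depth, then continue in 1.5° steps.

```bash
cat >> h.py <<'E'
def prof(n):
    A=load(n);W=cloud(*A);a=np.radians(9.8)
    L=(W[...,:2]-C)@np.array([[np.cos(a),-np.sin(a)],[np.sin(a),np.cos(a)]])
    m=(abs(L[...,0])<.03)&(L[...,1]>.12)&(L[...,1]<.3)
    y=L[...,1][m]*1000;z=W[...,2][m]*1000
    print(n,[(int(q),int(np.max(z[(y>=q)&(y<q+3)]))) for q in np.arange(130,275,3) if ((y>=q)&(y<q+3)).any()])
E
python3 - <<'E'
from h import *
prof("i_scene");prof("i_side")
rad=.0655
for phi in [-55.5,-57,-58.5,-60]:
    m=step(phi,rad,.03)
    if m[3]<-10.5:print("stop");break
snap("side","j_side");snap("scene","j_scene");prof("j_scene")
a=cv2.imread("pics/j_side.png")[170:250,210:310];b=cv2.imread("pics/j_scene.png")[150:230,250:350];cv2.imwrite("pics/j_c.png",cv2.resize(np.hstack([a,b]),None,fx=4,fy=4,interpolation=2))
E
```

```text
i_scene [(130, 58), (133, 58), (136, 58), (139, 59), (142, 57), (145, 59), (148, 57), (151, 76), (154, 77), (157, 78), (160, 77), (163, 76), (166, 77), (169, 76), (172, 78), (175, 76), (178, 73), (184, 60), (187, 72), (190, 72), (193, 71), (196, 69), (199, 77), (202, 78), (205, 79), (208, 79), (211, 79), (214, 79), (217, 79), (220, 79), (223, 78), (226, 79), (229, 79), (232, 78), (235, 78), (238, 78), (241, 77), (244, 65), (247, 74), (250, 77), (253, 76), (256, 77), (259, 76), (262, 76), (265, 74), (274, 56)]
i_side [(130, 57), (133, 57), (136, 57), (139, 56), (142, 57), (145, 57), (148, 74), (151, 75), (154, 75), (157, 75), (160, 75), (163, 76), (166, 76), (169, 75), (172, 75), (175, 74), (184, 69), (187, 70), (190, 71), (193, 68), (196, 77), (199, 77), (202, 77), (205, 76), (208, 77), (211, 77), (214, 77), (217, 78), (220, 77), (223, 77), (226, 77), (229, 76), (232, 77), (235, 77), (238, 76), (241, 63), (244, 69), (247, 75), (250, 75), (253, 75), (256, 75), (259, 75), (262, 73), (265, 71)]
cmd -55.5 r0.0655 False | phi -52.01 r 0.0652 Frad -6.2 Ftan -8.0 Fz 3.1 t 28.4
cmd -57.0 r0.0655 False | phi -53.41 r 0.0652 Frad -6.0 Ftan -8.6 Fz 2.1 t 28.7
cmd -58.5 r0.0655 False | phi -54.85 r 0.0652 Frad -5.5 Ftan -8.4 Fz 2.4 t 29.0
cmd -60.0 r0.0655 False | phi -56.29 r 0.0652 Frad -5.5 Ftan -8.3 Fz 2.8 t 29.3
j_scene [(130, 59), (133, 58), (136, 58), (139, 58), (142, 58), (145, 58), (148, 59), (151, 58), (154, 76), (157, 77), (160, 76), (163, 78), (166, 76), (169, 77), (172, 78), (175, 77), (178, 77), (181, 72), (184, 59), (187, 71), (190, 71), (193, 71), (196, 71), (199, 67), (202, 78), (205, 79), (208, 78), (211, 78), (214, 79), (217, 79), (220, 79), (223, 80), (226, 79), (229, 80), (232, 79), (235, 79), (238, 80), (241, 78), (244, 66), (247, 73), (250, 77), (253, 77), (256, 76), (259, 77), (262, 77), (265, 74), (274, 56)]
```

View pics/j_c.png

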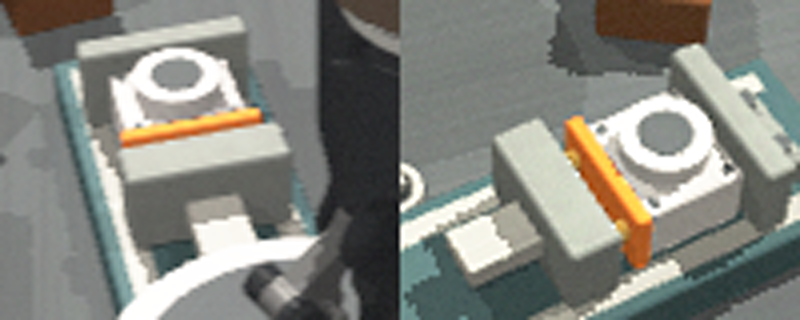

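Only a sliver of gap remains at scene crop (750,170), and the force baseline is steady at 8.3 N. I continue in 1.2° steps, watching for the rise.

Run:
```python
from h import *
rad=.0655;phi=-60
for k in range(10):
    phi-=1.3;m=step(phi,rad,.03)
    if m[3]<-11.3:print("stop");break
snap("side","k_side");snap("scene","k_scene");prof("k_scene")
a=cv2.imread("pics/k_side.png")[170:250,210:310];b=cv2.imread("pics/k_scene.png")[150:230,250:350];cv2.imwrite("pics/k_c.png",cv2.resize(np.hstack([a,b]),None,fx=4,fy=4,interpolation=2))
```

```text
cmd -61.3 r0.0655 False | phi -57.49 r 0.0652 Frad -6.3 Ftan -8.5 Fz 1.9 t 29.7
cmd -62.6 r0.0655 False | phi -58.74 r 0.0651 Frad -5.5 Ftan -8.3 Fz 1.9 t 30.0
cmd -63.9 r0.0655 False | phi -59.98 r 0.0651 Frad -5.5 Ftan -7.9 Fz 1.1 t 30.3
cmd -65.2 r0.0655 False | phi -61.13 r 0.0651 Frad -5.3 Ftan -8.9 Fz 1.4 t 30.6
cmd -66.5 r0.0655 False | phi -62.15 r 0.0651 Frad -5.3 Ftan -9.3 Fz 1.0 t 30.9
cmd -67.8 r0.0655 False | phi -63.14 r 0.0651 Frad -4.8 Ftan -9.8 Fz 0.4 t 31.2
cmd -69.1 r0.0655 False | phi -64.14 r 0.0651 Frad -4.7 Ftan -10.4 Fz 0.0 t 31.5
cmd -70.4 r0.0655 False | phi -65.12 r 0.0651 Frad -4.6 Ftan -11.0 Fz -0.5 t 31.8
cmd -71.7 r0.0655 False | phi -66.12 r 0.0651 Frad -5.0 Ftan -11.8 Fz -0.5 t 32.1
stop
k_scene [(130, 58), (133, 58), (136, 58), (139, 58), (142, 58), (145, 58), (148, 58), (151, 59), (154, 59), (157, 75), (160, 76), (163, 76), (166, 77), (169, 76), (172, 77), (175, 76), (178, 77), (181, 77), (184, 75), (190, 69), (193, 71), (196, 71), (199, 71), (202, 74), (205, 78), (208, 78), (211, 78), (214, 79), (217, 79), (220, 79), (223, 79), (226, 78), (229, 79), (232, 79), (235, 78), (238, 78), (241, 79), (244, 79), (247, 73), (250, 76), (253, 77), (256, 76), (259, 76), (262, 76), (265, 74), (274, 56)]
```

View pics/k_c.png

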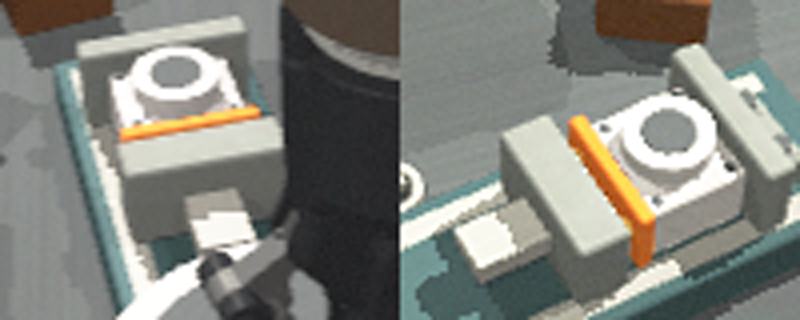

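There is a clear knee at about -60.3°, then a rise of 33 N/rad at the handle (about 38 expected). The squeeze is now about 10 N by both angle and force, so I add about 2.4° more.

Run:
```python
from h import *
rad=.0655
for phi in(-73.0,-74.3,-75.0):
    m=step(phi,rad,.03)
    if m[3]<-13.6:break
grip(.045);m=meas();print(np.round(m,2))
move_linear(tcp(phi,.066,.215),.12)
move_linear([.48,.10,.30],.2) if False else reach([.42,-.0,.33],[180,0,phi])
print(read_state()["t"])
for n in("side","scene","wrist"):snap(n,"l_"+n)
prof("l_scene")
a=cv2.imread("pics/l_side.png")[150:350,190:390];b=cv2.imread("pics/l_scene.png")[130:330,150:350];cv2.imwrite("pics/l_c.png",cv2.resize(np.hstack([a,b]),None,fx=2,fy=2,interpolation=2))
```

```text
cmd -73.0 r0.0655 False | phi -67.10 r 0.0651 Frad -4.5 Ftan -12.4 Fz -2.1 t 32.5
cmd -74.3 r0.0655 False | phi -68.09 r 0.0651 Frad -4.0 Ftan -12.9 Fz -2.3 t 32.8
cmd -75.0 r0.0655 False | phi -68.50 r 0.0651 Frad -4.3 Ftan -13.6 Fz -2.2 t 33.1
[-7.550e+01  7.000e-02  3.000e-01 -8.000e-02 -3.400e-01  3.351e+01]
35.2583
l_scene [(130, 59), (133, 59), (136, 58), (139, 59), (142, 59), (145, 58), (148, 58), (151, 59), (154, 58), (157, 74), (160, 76), (163, 78), (166, 77), (169, 77), (172, 78), (175, 77), (178, 77), (181, 76), (184, 75), (190, 71), (193, 72), (196, 71), (199, 70), (202, 77), (205, 78), (208, 78), (211, 78), (214, 78), (217, 79), (220, 79), (223, 79), (226, 79), (229, 78), (232, 79), (235, 78), (238, 78), (241, 78), (244, 78), (247, 73), (250, 76), (253, 76), (256, 77), (259, 77), (262, 76), (265, 74), (274, 55)]
```

View pics/l_c.png

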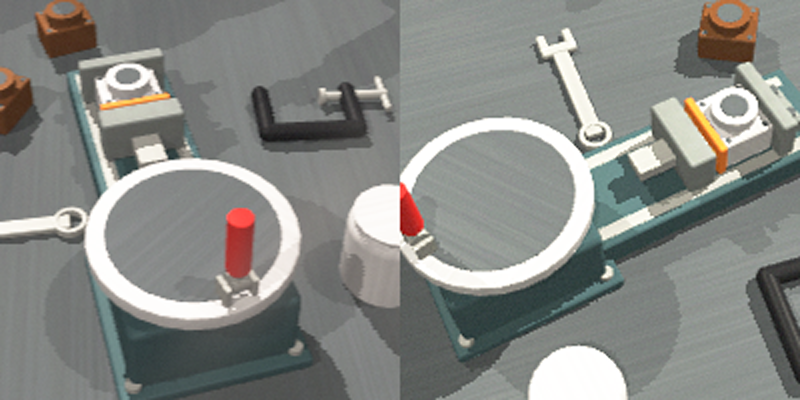

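View pics/l_wrist.png

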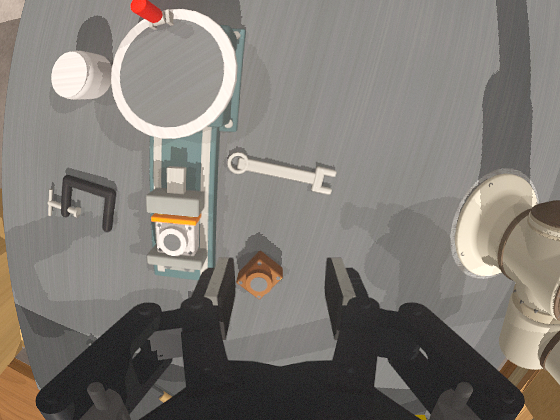

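Run:
```python
from h import *
for n in("l_side","l_scene"):
    print(n,lean(n))
    A=load(n);W=cloud(*A);im=A[0].astype(int);r,g,b=im[...,0],im[...,1],im[...,2]
    m=(r>110)&(g<80)&(b<80)&(np.hypot(W[...,0]-C[0],W[...,1]-C[1])<.13)
    Q=W[m];top=Q[Q[:,2]>.169];print(" top",len(top),top.mean(0).round(4),polar(top.mean(0)))
    v,u=np.nonzero(m);print(" px",u.min(),u.max(),v.min(),v.max())
    # predicted for upright handle
    im_,d,K,R,t=A
    for lab,fold in(("up",0),("lean6in",np.radians(6))):
        for rho in(.012,.062):
            ph=np.radians(-69);rr=.065-rho*np.sin(fold);X=np.array([C[0]+rr*np.cos(ph),C[1]+rr*np.sin(ph),.111+rho*np.cos(fold)]);c=R@X+t;print(" ",lab,rho,(K@c/c[2])[:2].round(1))
a=cv2.imread("pics/l_side.png")[240:310,280:340];b=cv2.imread("pics/l_scene.png")[200:270,140:200];cv2.imwrite("pics/l_d.png",cv2.resize(np.hstack([a,b]),None,fx=6,fy=6,interpolation=2))
for n in("scene","side"):
    d=np.abs(load("a_"+n)[0].astype(int)-load("l_"+n)[0]).max(-1).astype(np.uint8);cv2.imwrite(f"pics/diff_{n}.png",d)
cv2.imwrite("pics/diff.png",cv2.resize(np.hstack([cv2.imread("pics/diff_scene.png"),cv2.imread("pics/diff_side.png")]),(800,300)))
```

```text
l_side (193, 'slope xy deg', array([ 1.9, -0.4]), 'mid', array([ 0.6003, -0.1562]))
 top 56 [ 0.6026 -0.153   0.1717] (0.0691, -68.3)
 px 303 316 255 288
  up 0.012 [307.8 284.4]
  up 0.062 [309.1 258.6]
  lean6in 0.012 [307.3 283.7]
  lean6in 0.062 [306.6 255.4]
l_scene (144, 'slope xy deg', array([-0.2, -1.1]), 'mid', array([ 0.6096, -0.1459]))
 top 40 [ 0.6075 -0.146   0.1722] (0.0648, -61.9)
 px 141 161 221 247
  up 0.012 [154.4 242.6]
  up 0.062 [145.1 224.4]
  lean6in 0.012 [155.2 242.2]
  lean6in 0.062 [149.3 222. ]
```

View pics/l_d.png

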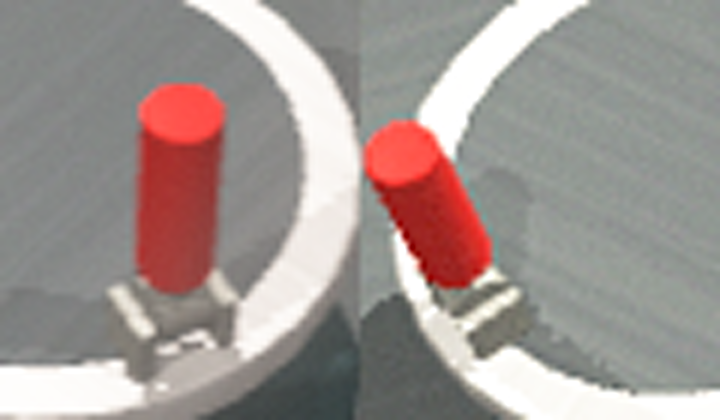

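View pics/diff.png

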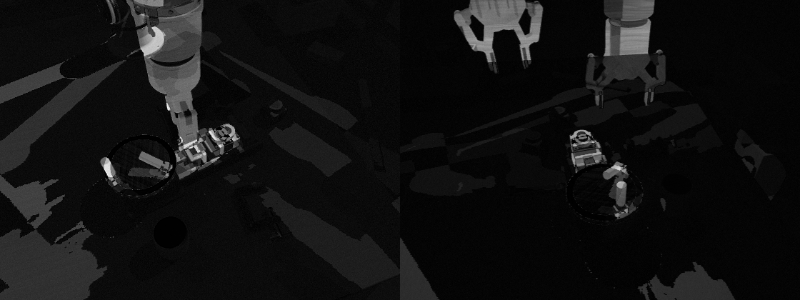

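The handle stands upright: the tip is at side pixel (310,259), predicted (309,259), and both surface fits lean about 1–2° at most. Nothing but the clamp parts, shadows and the arm changed in the difference images. The jaw has not crept back and the gripper is clear, so I hand in.

Run:
```python
from rig import *
job_done();print(read_state()["t"])
```

```text
the job is handed in; nothing more can be done
the job is handed in; nothing more can be done
```

The housing is clamped against the backstop at an estimated 14–15 N, the handle is upright, and I handed the job in at about 35 s of the 72 s allowed.

- **Handle:** My first swing-up left it about 8° short of upright, because the pads slid along the grip. A harder regrip still fell short. I then pushed it outward with the inner finger alone until the force rose from about 2 N to 10 N at a hard stop, all before any winding. In the final pictures the tip is within about 2.5 pixels of the predicted upright position.
- **Squeeze:** I wound the crank about 2.1 rad clockwise. The force at the handle began to rise at about -60.3°, and I stopped at -68.5°. That rise gives about 14 N and the angle past contact about 14–15 N. The squeeze itself was never measured directly. The measured rise was 33 N/rad against the 38 expected, and the static friction readings varied with step size, so allow a couple of newtons either way.
- **Release:** The jaw did not creep back after I let go, and the housing sits against the backstop. The difference images show no movement of the tin, wrench, C-clamp or the brown look-alikes, and the robot was clear of everything.

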